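# Walk the bench block into its fixture and lock it

## Task

Seat the heavy cast-iron bench block in its fixture without ever lifting it off the plate: push it by one corner and then another to walk it round, until its plain long face lies flat against the fence and its end touches the stop. Then push the swing lever right round until its pad bears on the back of the block and it will go no further. Leave the tools and parts lying about undisturbed.

Things in the scene. Friction and masses are not known exactly. Their poses are not given: they have to be found in the camera images.
- fixture: Low fixture fixed to the bench: bright metal plate 10 mm thick (x -123 to 102 mm, y -120 to 95 mm in its frame, and a lug at the lever to y = 139), with fence, end stop and swing lever. Origin: in the plate's underside, on the bench; z up; x square to the fence. Block at home: its origin at x = 40, y = 30 mm here, axes along the fixture's. Turned 0 to 10 degrees clockwise in the room.
- fence_face (a point): Middle of the fence's working face, at x = 85 mm of the fixture, 15 mm above the plate. The fence is a straight steel bar 16 mm thick on the far side of the plate; its face looks to the fixture's -x, is 191 mm long along y (y -104 to 87 mm) and 30 mm high above the plate.
- stop_button (a point): End of the stop's round button (16 mm diameter), at x = 50, y = 85 mm of the fixture, 14 mm above the plate, looking to the fixture's -y. It sits on a small steel block, 16 by 36 mm, 24 mm above the plate, at the left end of the fence.
- bench_block: Loose dark cast-iron block, 1.3 to 1.9 kg, 90 (x) by 110 (y) by 46 mm high, three blind holes in its top. Origin: middle of its underside; z up. It stands on the plate, clear of fence and stop, turned 40 to 75 degrees counter-clockwise (seen from above) out of its home position; +x side to the fence, +y end to the stop when home. It slides at a push of some 6 to 14 N.
- plain_face (a point): Point on the block's plain long face (its +x side, 45 mm from the origin, upright over the full height), mid-length, 10 mm above the plate. The opposite long side (-x, the back) has a clamping ledge: the block is 90 mm deep only up to 28 mm above the plate, and 16 mm less above that.
- left_end (a point): Middle of the block's +y end (flat, 55 mm from its origin), 10 mm above the plate; it goes to the stop. The -y end is alike. Pushed square on a long side 45 mm off the middle, the block turns about a point some 85 mm past its origin, on the other half; pushed on an end 36 mm off the middle, some 165 mm: so it drifts as it turns, and corners must alternate.
- clamp_lever (a joint): Angle of the swing lever, rad. 0 to 0.15 at the start (open; at 0 its arm points along the fixture's -x, clear of the block), grows counter-clockwise from above, 1.57 closed (limit; arm along the fixture's -y behind the block). Stiff: about 4 N at the handle, stays where left. A pad 46 mm from the pivot, 7 to 20 mm above the plate, meets the seated block's back just at the limit.
- lever_handle (a point): On the axis of the lever's upright round black handle, 38 mm above the plate and 62 mm from the pivot. The handle is 13 to 18 mm thick and stands from 18 to 58 mm above the plate; the arm below it is 12 mm wide, 8 to 20 mm above the plate.
- lever_pivot (a point): The lever's pivot axis, at x = -23, y = 115 mm of the fixture, at the height of the plate's top; a hub of 24 mm diameter stands 31 mm high there.
- bush_1: Loose steel bush, 27 mm diameter, 30 mm high, standing in front of the fixture; bystander. Origin: middle of its underside.
- spindle_nut: Loose hexagon nut, 27 mm over corners, 12 mm high, near the front edge; bystander. Origin: middle of its underside.
- wheel_flange_a: Loose flat steel ring, 48 mm diameter, 6 mm thick, near the front edge; bystander. Origin: middle of its underside.
- driver_red: Loose screwdriver with red handle, 190 mm long, 28 mm thick, lying in front of the fixture roughly along y; bystander. Origin: middle of its underside.
- hex_key: Loose bent hexagon key, 94 by 34 mm, 8 mm thick, at the left of the fixture; bystander. Origin: middle of its underside.
- paste_tin: Loose flat round tin, 60 mm diameter, 24 mm high, behind the fixture; bystander. Origin: middle of its underside.
- dressing_stick: Loose grey abrasive stick, 130 by 22 by 22 mm, near the front edge, before the tall bench grinder; bystander. Origin: middle of its underside. The grinder stands to the right of the fixture: x 0.40 to 0.66, y -0.34 to 0.075 m of the room, 260 mm high.

How it is judged (in metres and radians):
On the way:
1. with the lever still open, the block's plain face lies flat against the fence and its end touches the stop (x of plain_face in the frame of fixture above 0.082 m and y of left_end in the frame of fixture above 0.081 m and angle between the x axis of bench_block and the x axis of fixture, either way round below 0.04 rad and value of joint clamp_lever below 0.6 rad), for 0.2 s.
At the end, for the whole second after the job is handed in: The block stands on the plate at rest, its plain face within 2.5 mm of the fence and parallel to it within 0.03 rad, its end within 4 mm of the stop, and the lever is closed past 1.5 rad of its 1.57 (x of plain_face in the frame of fixture above 0.0825 m and y of left_end in the frame of fixture above 0.081 m and angle between the x axis of bench_block and the x axis of fixture, either way round below 0.03 rad and z of bench_block in the frame of fixture below 0.012 m and value of joint clamp_lever above 1.5 rad and linear speed of bench_block below 0.01 m/s); the robot touches nothing.
It fails at once if the block is lifted or tipped off the plate (z of bench_block in the frame of fixture above 0.016 m or angle between bench_block's own z axis and vertical above 0.12 rad).
It fails at once if the block is pushed off the plate (z of bench_block in the frame of fixture below 0.004 m).
It fails at once if a part or tool lying about is disturbed (distance of any of bush_1, spindle_nut, wheel_flange_a, driver_red, hex_key, paste_tin, dressing_stick from where it was at the start of the episode above 0.02 m).
It also fails if it takes over 72 s, if anything falls off the work surface, if the arm or the gripper's body presses on something with over 40 N, if the wrist force passes 120 N, or if a joint passes its speed limit or range.

## Robot

A 6-joint arm with a two-finger parallel gripper is mounted at the origin on a cart in front of the work surface, level with it; the furniture and walls round the work are solid. World frame = base frame: x ahead of the robot, y to its left, z up, the work surface at z = 0. Lengths are in mm, angles in rad, forces in N, time in s.
With the tool pointing down it reaches from about 200 to 875 mm from the base axis. Payload 3.4 kg.
Tool frame: the origin (TCP) lies on the centre line of the jaws, within the pads' length; the fingertips stand 17 mm ahead of it and the grasp point (between the pads) lies 2 mm behind it; x points along the fingers, y is the direction in which the jaws open and shut, and the axes are right-handed (so a half turn about x gives the same grasp; the last joint's range is limited). The gripper opens to 94 mm and grips with 3 to 60 N. Pads are 16 mm wide; open, the fingers measure 119 mm over their backs; the gripper's body (75 mm by 177 mm) begins 78 mm behind the grasp point.
Start: joints at [-1.265, 0.276, 1.505, -0, 1.361, -0.121], TCP at [238.03, -523.455, 222.493] pointing down, gripper open.
Joint ranges: [-2.89, 2.89], [-0.75, 2.08], [0.22, 2.7], [-1.18, 4.32], [0.11, 2.71], [-2.7, 2.7]. Speed limits (rad/s): [2.57, 2.57, 3.14, 3.14, 3.14, 3.14].

## Interface

Orientations are given as a unit quaternion [x, y, z, w].
In Python, from rig import manip gives the robot as it stands.
- The arm moves only by the tool arm_command, never from a script. Its argument "rows" is a list of rows, each an object with "gripper": the closure, from -1 (fully open) to 1 (shut); "slide": the shift along the tool's x, y, z in m, a list of three; "rotation": the turn, a rotation vector about the tool's x, y, z in degrees, a list of three. In form: [{"gripper": gripper, "slide": [x, y, z], "rotation": [wx, wy, wz]}, ...]. A call has 1 to 8 rows; each row is the pose to reach, as a shift and turn from the pose commanded when the call began, along the tool's axes at that moment; what a row does not reach only later rows make up. A row lasts 1/12 s, in which the tool goes at most 41.7 mm and 7.16 degrees, less where a joint would pass 70% of its speed; a pose out of reach is approached as far as the arm can. A call with a gripper value outside its range is refused whole. The fingers move at their own pace and stop on an object; "grip_force" is the grip in N (left out, the last holds). Time passes only in rows, so rows that repeat a pose let the fingers close. It gives the time, the measured TCP pose, the force and the opening at its end, in the units of the state.
- manip.sense(): the state, without advancing time (a new reading comes with each control period).
- manip.camera(name): name is "side" or "top"; returns (picture, depth): 420x560x3 uint8, red, green, blue; 420x560 float32, mm along the optical axis (not along the pixel's ray), 0 where there is no reading.
- manip.calibration(name): a dict with "intrinsics" (3x3 intrinsics, pixels), "k1" (the pictures are not rectified: a ray, as slopes to the right and down, at radius r is drawn at 1 + k1 r^2 times it, then the intrinsics apply), "rvec" (rotation vector, rad) and "tvec" (3), from world to camera coordinates, as OpenCV has them. Camera axes: x right, y down, z forward; pixel columns grow to the right and rows downward; lengths in mm; the calibration is good to about 2 mm. A picture is of the moment at which its call begins. calibration takes no time and is no camera call.
- manip.finish_job(): hands the job in, once; it reports no verdict.
The state is a dict: "time_s": time; "qpos": joint angles; "qd": joint speeds; "joint_torque": joint torques, N m; "ee_pos": TCP position; "ee_rot": TCP orientation; "wrist_force": force on the tool from outside, world axes, zero at the start; "ft_torque": the same for the moment, N m; "finger_gap": finger opening in mm.
Only numpy, scipy, OpenCV 4.12 (cv2) and the standard library are available. Lean on these libraries where they do the work, as an engineer would, in place of code of your own. Each camera call takes 0.05 s, during which the arm holds its last target. There are 200 camera calls.

## Working session

There is one attempt and no reset: what is moved stays moved. The work goes in short steps, Python scripts to look and compute and a tool call to move; the robot and the scene stay as the last step left them, time stands still between calls to the robot, and variables do not carry over. Pictures are saved under pics/ and viewed, about 8 in all and at most 12, crops included, and the job is handed in when it is done.

Besides the shell and the picture viewer there is one more tool, called after "Call:" by a JSON object that holds its "api" and its "payload". arm_command: Moves the arm, as the interface text tells. Its arguments: {"type":"object","properties":{"rows":{"type":"array"},"grip_force":{"type":"number"}},"required":["rows"]}

```bash
mkdir -p pics; ls; cat > h.py <<'E'
import numpy as np, cv2
from rig import manip
from scipy.spatial.transform import Rotation as R
def cal(n):
    c=manip.calibration(n); return np.array(c["intrinsics"],float),c["k1"],cv2.Rodrigues(np.array(c["rvec"],float))[0],np.array(c["tvec"],float).ravel()
def ray(n,uv):
    K,k1,Rm,t=cal(n); uv=np.atleast_2d(np.array(uv,float))
    s=cv2.undistortPoints(uv[:,None],K,np.array([k1,0,0,0.]))[:,0]
    d=np.c_[s,np.ones(len(s))]@Rm; return -Rm.T@t,d
def onz(n,uv,z):
    o,d=ray(n,uv); return o+d*((z-o[2])/d[:,2])[:,None]
def proj(n,P):
    K,k1,Rm,t=cal(n); return cv2.projectPoints(np.atleast_2d(np.array(P,float)),cv2.Rodrigues(Rm)[0],t,K,np.array([k1,0,0,0.]))[0][:,0]
def snap(n,f):
    p,d=manip.camera(n); cv2.imwrite(f"pics/{f}.png",p[...,::-1]); np.save(f"pics/{f}_d.npy",d); return p,d
def cloud(n,d):
    v,u=np.mgrid[:d.shape[0],:d.shape[1]]; K,k1,Rm,t=cal(n)
    s=cv2.undistortPoints(np.c_[u.ravel(),v.ravel()].astype(float)[:,None],K,np.array([k1,0,0,0.]))[:,0]
    c=np.c_[s,np.ones(len(s))]*d.reshape(-1,1); return ((c-t)@Rm).reshape(*d.shape,3)
E
python3 - <<'E'
from h import *
for n in("top","side"):
    p,d=snap(n,n+"0"); print(n,cal(n)[0].tolist(),(-cal(n)[2].T@cal(n)[3]).round())
s=manip.sense(); print({k:np.round(v,3).tolist() for k,v in s.items()})
print(R.from_quat(s["ee_rot"]).as_matrix().round(3))
E
```

```text
pics
top [[509.32371269179873, 0.0, 273.4107586950289], [0.0, 509.32371269179873, 214.0486530473697], [0.0, 0.0, 1.0]] [ 361.  196. 1202.]
side [[475.9840036895854, 0.0, 279.5670660554165], [0.0, 475.9840036895854, 215.15038569167186], [0.0, 0.0, 1.0]] [-473.  500.  693.]
{'time_s': 0.1, 'qpos': [-1.265, 0.277, 1.506, -0.0, 1.361, -0.121], 'qd': [-0.001, -0.003, -0.002, 0.001, -0.004, -0.0], 'joint_torque': [0.0, -40.546, -23.778, 0.07, 0.03, -0.0], 'ee_pos': [237.858, -522.974, 221.705], 'ee_rot': [-0.691, -0.15, 0.691, -0.149], 'wrist_force': [-0.533, 0.585, -0.256], 'ft_torque': [0.002, 0.03, 0.012], 'finger_gap': 93.767}
[[-0.     0.414 -0.91 ]
 [ 0.002 -0.91  -0.414]
 [-1.    -0.002 -0.   ]]
```

View pics/top0.png

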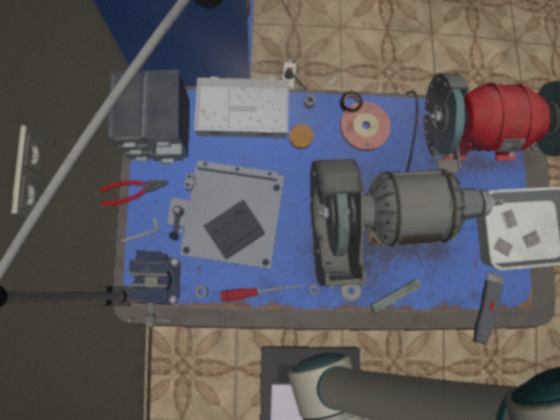

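View pics/side0.png

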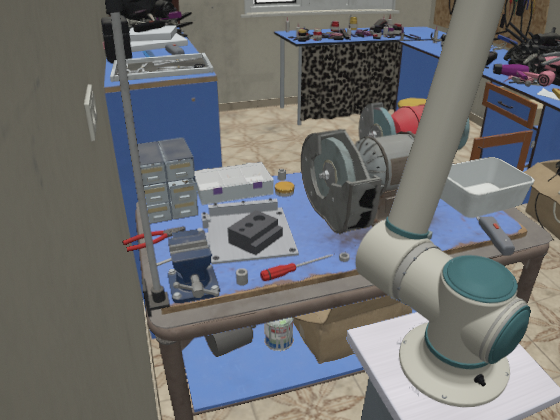

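The top view shows the fixture around pixels (235,212), the dark block at (235,228) and the lever at (177,215). The bush is at (201,292), the driver at (260,294), the nut at (314,290) and the ring at (350,292). The side view shows the block at (255,232), with the bush and driver in front of it. I'll measure next.

```bash
python3 - <<'E'
from h import *
p=cv2.imread("pics/top0.png"); q=cv2.imread("pics/side0.png")
a=cv2.resize(p[150:310,150:310],(560,560),interpolation=cv2.INTER_CUBIC)
cv2.imwrite("pics/crop_t0.png",a)
d=np.load("pics/top0_d.npy"); C=cloud("top",d); 
Z=C[...,2]
for lo,hi in((7,13),(34,46),(50,62)):
    m=((Z>lo)&(Z<hi)); m[:,:160]=0;m[:,300:]=0;m[:155]=0;m[275:]=0
    n,l,st,ce=cv2.connectedComponentsWithStats(m.astype(np.uint8))
    for i in range(1,n):
        if st[i,4]>15:
            P=C[l==i]; r=cv2.minAreaRect(P[:,:2].astype(np.float32)); print(lo,hi,st[i],ce[i].round(1),np.round(r[0],1),np.round(r[1],1),round(r[2],2),P[:,2].mean().round(1))
E
```

```text
7 13 [ 171  163  113  105 4920] [229.7 214.3] [547.6 280.3] [260.4 222.5] 82.81 10.1
7 13 [160 180   8   8  34] [163.1 182.7] [617.  427.7] [16.7 17.8] 2.52 9.8
7 13 [167 207   8  17  67] [170.7 216.7] [539.4 403.8] [16.9 38.2] 80.35 9.4
7 13 [167 256  14  19 113] [173.5 266.2] [422.  395.4] [32.1 40.9] 86.62 10.6
34 46 [196 161  82  19 572] [236.8 169.7] [647.6 251.3] [192.2  17.7] 82.66 40.4
34 46 [184 173  10  16  79] [188.2 180.8] [618.7 363.1] [17.9 34.9] 79.51 37.6
34 46 [173 206   9  11  49] [176.8 210.2] [547.4 389.5] [16.9 24.3] 73.55 38.2
34 46 [235 212  14  12 132] [241.7 217.6] [534.2 236.8] [29.9 26.8] 89.89 40.2
34 46 [223 223   9   9  59] [226.9 227.3] [510.3 269.5] [18.8 17.7] 81.14 40.4
34 46 [221 227  44  32 349] [243.1 242.4] [476.1 232. ] [ 17.5 108.9] 33.77 38.4
34 46 [214 232   6   4  20] [216.5 233.5] [495.4 293.3] [ 7.9 11.3] 2.04 40.4
50 62 [ 203  200   59   52 1329] [231.5 226.3] [512.4 257.9] [ 74.8 110.5] 35.28 56.2
```

View pics/crop_t0.png

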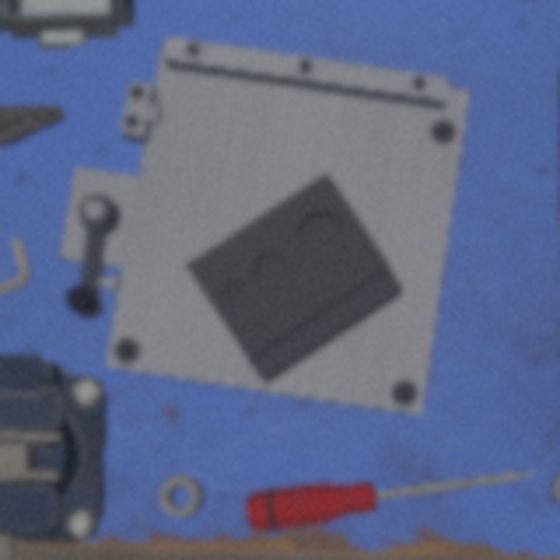

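```bash
cat >> h.py <<'E'
T=np.radians(-7.34); FO=np.array([556.4,271.6])
def f2w(p,t=None): c,s=np.cos(T),np.sin(T); return FO+np.array([[c,-s],[s,c]])@np.array(p,float)
def w2f(p): c,s=np.cos(T),np.sin(T); return np.array([[c,s],[-s,c]])@(np.array(p,float)[:2]-FO)
def yaw(s): return np.degrees(np.arctan2(*R.from_quat(s["ee_rot"]).as_matrix()[[1,0],1]))
def rel(c,t):
    "c,t: (x,y,z,yaw of tool y deg) world -> slide mm (tool axes), turn about tool x"
    a=np.radians(c[3]); ty=np.array([np.cos(a),np.sin(a)]); tz=np.array([np.sin(a),-np.cos(a)])
    d=np.array(t[:2])-np.array(c[:2]); return np.round([c[2]-t[2],d@ty,d@tz,-(t[3]-c[3])],1).tolist()
def cur():
    s=manip.sense(); return [*s["ee_pos"],yaw(s)]
E
python3 - <<'E'
from h import *
d=np.load("pics/top0_d.npy"); C=cloud("top",d); Z=C[...,2]
def box(x0,x1,y0,y1,z0): 
    m=(C[...,0]>x0)&(C[...,0]<x1)&(C[...,1]>y0)&(C[...,1]<y1)&(Z>z0)&(d>0); P=C[m]; print(z0,m.sum(),P.min(0).round() if m.any() else '',P.max(0).round() if m.any() else '')
for z in(20,60,90,110): box(280,460,330,520,z)
P=C[225:245,165:185].reshape(-1,3); Q=P[(P[:,2]>45)]; print("handle",Q.round(0).tolist()[:30])
# handle in the picture: dark blob
p=cv2.imread("pics/top0.png"); g=p[...,:3].max(2); m=(g<70).astype(np.uint8); m[:,:168]=0;m[:,190:]=0;m[:222]=0;m[248:]=0
n,l,st,ce=cv2.connectedComponentsWithStats(m); print(st,ce)
for i in range(1,n): 
    w=onz("top",ce[i],66)[0]; print(w.round(1),w2f(w))
print(w2f([505.9,253.3]),f2w([-23,115]))
c=cur(); print(np.round(c,1))
a=[290,-20,350,0]; b=[420,246,150,125.3]
print(rel(c,a),rel(a,b))
E
```

```text
20 4472 [285. 330.  20.] [460. 519. 645.]
60 4091 [285. 391.  60.] [460. 516. 645.]
90 3589 [335. 391.  90.] [460. 516. 645.]
110 2327 [335. 391. 110.] [460. 516. 645.]
handle [[361.0, 196.0, 1202.0], [361.0, 196.0, 1202.0], [496.0, 394.0, 66.0], [496.0, 392.0, 67.0], [495.0, 389.0, 71.0], [497.0, 389.0, 57.0], [493.0, 396.0, 70.0], [494.0, 394.0, 65.0], [493.0, 392.0, 67.0], [493.0, 389.0, 68.0], [494.0, 387.0, 65.0], [494.0, 385.0, 66.0], [491.0, 398.0, 68.0], [491.0, 396.0, 65.0], [491.0, 394.0, 65.0], [491.0, 391.0, 70.0], [491.0, 390.0, 64.0], [491.0, 387.0, 67.0], [492.0, 385.0, 63.0], [492.0, 383.0, 64.0], [489.0, 398.0, 65.0], [489.0, 396.0, 67.0], [489.0, 393.0, 68.0], [489.0, 392.0, 65.0], [489.0, 388.0, 70.0], [489.0, 387.0, 65.0], [489.0, 384.0, 67.0], [490.0, 383.0, 61.0], [486.0, 398.0, 66.0], [486.0, 395.0, 68.0]]
[[     0      0    560    420 235157]
 [   170    232      8      8     43]] [[279.51933814 209.49528613]
 [173.74418605 235.27906977]]
[486.2 387.3  66. ] [-84.43228301 105.80932304]
[-47.74822337 -24.60177157] [548.28053447 388.59604386]
[ 237.9 -523.   221.7  -65.5]
[-128.3, -436.3, -255.7, -65.5] [200.0, 130.0, -266.0, -125.3]
```

```bash
python3 - <<'E'
from h import *
d=np.load("pics/top0_d.npy"); C=cloud("top",d)
P=C[240:310,125:185].reshape(-1,3); P=P[P[:,2]<500]
for z in (30,60,90,100,110,130,150,200):
    Q=P[P[:,2]>z]; print(z,len(Q),np.percentile(Q[:,:2],[1,99],axis=0).round().tolist() if len(Q) else '')
E
```

```text
30 1929 [[325.0, 393.0], [446.0, 475.0]]
60 1781 [[325.0, 393.0], [446.0, 475.0]]
90 1529 [[338.0, 393.0], [446.0, 475.0]]
100 1487 [[339.0, 393.0], [446.0, 475.0]]
110 286 [[339.0, 393.0], [446.0, 474.0]]
130 0 
150 0 
200 0
```

Call:
{"api": "arm_command", "payload": {"rows": [{"gripper": 1,"slide": [-0.042,0,0],"rotation": [0,0,0]},{"gripper": 1,"slide": [-0.084,0,0],"rotation": [0,0,0]},{"gripper": 1,"slide": [-0.128,0,0],"rotation": [0,0,0]},{"gripper": 1,"slide": [-0.128,-0.035,-0.02],"rotation": [-7,0,0]},{"gripper": 1,"slide": [-0.128,-0.07,-0.04],"rotation": [-14,0,0]},{"gripper": 1,"slide": [-0.128,-0.105,-0.06],"rotation": [-21,0,0]},{"gripper": 1,"slide": [-0.128,-0.14,-0.08],"rotation": [-28,0,0]},{"gripper": 1,"slide": [-0.128,-0.175,-0.1],"rotation": [-35,0,0]}]}}

```text
time_s: 0.77
ee_pos: [256.3, -320.7, 350.0]
ee_rot: [0.613, 0.353, -0.613, 0.352]
wrist_force: [0.6, 0.4, 0.4]
finger_gap: 43.8
```

```bash
python3 - <<'E'
from h import *
c=cur(); print(np.round(c,1), manip.sense()["qpos"],manip.sense()["time_s"]); print(rel(c,[290,-20,350,20]))
E
```

```text
[ 256.3 -320.7  350.   -30.2] [-1.06666132e+00 -2.91223520e-02  1.55844344e+00  3.09551108e-04
  1.61298312e+00 -5.38806942e-01] 0.7667
[0.0, -122.4, -276.8, -50.2]
```

Call:
{"api": "arm_command", "payload": {"rows": [{"gripper": 1,"slide": [0,-0.015,-0.035],"rotation": [-7,0,0]},{"gripper": 1,"slide": [0,-0.03,-0.07],"rotation": [-14,0,0]},{"gripper": 1,"slide": [0,-0.045,-0.105],"rotation": [-21,0,0]},{"gripper": 1,"slide": [0,-0.06,-0.14],"rotation": [-28,0,0]},{"gripper": 1,"slide": [0,-0.075,-0.175],"rotation": [-35,0,0]},{"gripper": 1,"slide": [0,-0.09,-0.21],"rotation": [-42,0,0]},{"gripper": 1,"slide": [0,-0.106,-0.243],"rotation": [-49,0,0]},{"gripper": 1,"slide": [0,-0.122,-0.277],"rotation": [-56,0,0]}]}}

```text
time_s: 1.43
ee_pos: [291.6, -20.5, 350.3]
ee_rot: [0.376, 0.599, -0.376, 0.599]
wrist_force: [1.0, -0.0, -0.6]
finger_gap: 0.7
```

```bash
python3 - <<'E'
from h import *
c=cur(); print(np.round(c,1), manip.sense()["qpos"].round(2)); print(rel(c,[400,236,250,c[3]+56]))
E
```

```text
[291.6 -20.5 350.3  25.7] [-0.31 -0.23  1.72 -0.    1.65 -0.76]
[100.3, 209.1, -183.9, -56.0]
```

Call:
{"api": "arm_command", "payload": {"rows": [{"gripper": 1,"slide": [0,0.026,-0.023],"rotation": [-7,0,0]},{"gripper": 1,"slide": [0,0.052,-0.046],"rotation": [-14,0,0]},{"gripper": 1,"slide": [0,0.078,-0.069],"rotation": [-21,0,0]},{"gripper": 1,"slide": [0.02,0.104,-0.092],"rotation": [-28,0,0]},{"gripper": 1,"slide": [0.04,0.13,-0.115],"rotation": [-35,0,0]},{"gripper": 1,"slide": [0.06,0.156,-0.138],"rotation": [-42,0,0]},{"gripper": 1,"slide": [0.08,0.182,-0.161],"rotation": [-49,0,0]},{"gripper": 1,"slide": [0.1,0.209,-0.184],"rotation": [-56,0,0]}]}}

```text
time_s: 2.1
ee_pos: [401.7, 235.5, 249.2]
ee_rot: [0.05, 0.705, -0.05, 0.705]
wrist_force: [0.6, -0.4, 0.2]
finger_gap: 0.4
```

```bash
python3 - <<'E'
from h import *
c=cur(); print(np.round(c,1), manip.sense()["qpos"].round(2)); 
B=np.array([505.9,253.3]);a=np.radians(35.3);Rb=np.array([[np.cos(a),-np.sin(a)],[np.sin(a),np.cos(a)]])
t=B+Rb@[-66,38]; print(t); t1=[*t,120,125.3]; t2=[*t,34,125.3]
print(rel(c,t1),rel(c,t2))
E
```

```text
[401.7 235.5 249.2  81.9] [ 0.38  0.09  1.67 -0.    1.38 -1.05]
[430.07632933 246.17462521]
[129.2, 14.6, 26.6, -43.4] [215.2, 14.6, 26.6, -43.4]
```

Call:
{"api": "arm_command", "payload": {"rows": [{"gripper": 1,"slide": [0.02,0.004,0.005],"rotation": [-7,0,0]},{"gripper": 1,"slide": [0.04,0.008,0.01],"rotation": [-14,0,0]},{"gripper": 1,"slide": [0.06,0.012,0.018],"rotation": [-21,0,0]},{"gripper": 1,"slide": [0.08,0.0146,0.0266],"rotation": [-28,0,0]},{"gripper": 1,"slide": [0.1,0.0146,0.0266],"rotation": [-35,0,0]},{"gripper": 1,"slide": [0.12,0.0146,0.0266],"rotation": [-42,0,0]},{"gripper": 1,"slide": [0.13,0.0146,0.0266],"rotation": [-43.4,0,0]},{"gripper": 1,"slide": [0.13,0.0146,0.0266],"rotation": [-43.4,0,0]}]}}

```text
time_s: 2.77
ee_pos: [428.5, 243.5, 118.0]
ee_rot: [-0.211, 0.677, 0.211, 0.673]
wrist_force: [-0.1, -0.4, 0.2]
finger_gap: 0.4
```

Call:
{"api": "arm_command", "payload": {"rows": [{"gripper": 1,"slide": [0.03,0,0],"rotation": [0,0,0]},{"gripper": 1,"slide": [0.06,0,0],"rotation": [0,0,0]},{"gripper": 1,"slide": [0.075,0,0],"rotation": [0,0,0]},{"gripper": 1,"slide": [0.085,0,0],"rotation": [0,0,0]},{"gripper": 1,"slide": [0.085,0,0],"rotation": [0,0,0]}]}}

```text
time_s: 3.18
ee_pos: [429.6, 243.9, 34.4]
ee_rot: [-0.211, 0.676, 0.211, 0.674]
wrist_force: [-0.6, 0.1, 1.2]
finger_gap: 0.2
```

```bash
cat >> h.py <<'E'
def block(tag,view=False):
    "top face (74x110) from depth -> origin in fixture frame, yaw"
    p,d=snap("top",tag); C=cloud("top",d); Z=C[...,2]
    m=((Z>51)&(Z<61)); m[:,150:185]=0; m[:160]=0;m[285:]=0;m[:,:185]=0;m[:,300:]=0
    m=cv2.morphologyEx(m.astype(np.uint8),cv2.MORPH_OPEN,np.ones((3,3)))
    n,l,st,ce=cv2.connectedComponentsWithStats(m); i=1+st[1:,4].argmax()
    r=cv2.minAreaRect(C[l==i][:,:2].astype(np.float32)); 
    w,h=r[1]; a=r[2]+(0 if w<h else 90)
    while a-np.degrees(T)>90: a-=180
    while a-np.degrees(T)<-90: a+=180
    ar=np.radians(a); o=np.array(r[0])-8*np.array([np.cos(ar),np.sin(ar)])
    print("block rect",np.round(r[1],1),"fix xy",w2f(o).round(1),"rel yaw",round(a-np.degrees(T),1),"n",st[i,4])
    return o,a
E
python3 - <<'E'
from h import *
s=manip.sense();c=cur(); print(np.round(c,1),s["wrist_force"]); print(w2f(c))
o,a=block("b1"); 
p=cv2.imread("pics/b1.png"); cv2.imwrite("pics/b1c.png",cv2.resize(p[150:310,150:310],(560,560)))
E
```

```text
[429.6 243.9  34.4 124.7] [-0.6091971   0.11493741  1.23134467]
[-122.23350465  -43.69889766]
block rect [ 27.5 111.2] fix xy [-29.1  -7. ] rel yaw 38.9 n 385
```

View pics/b1c.png

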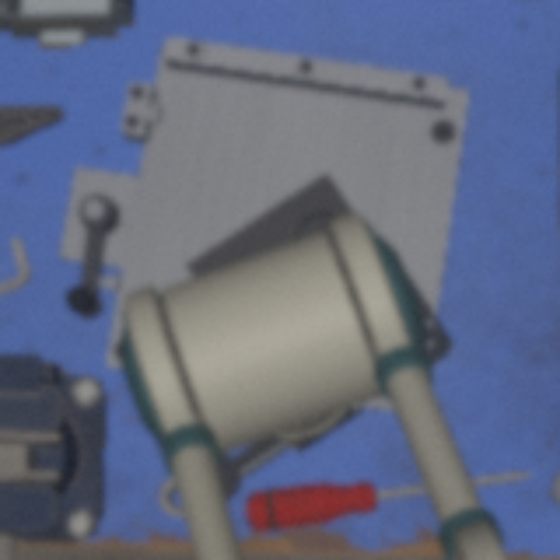

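The closed gripper stands behind the block's back-left corner, and only its plain edge, crop (190,268)–(325,178), is visible. I'll start the first corner push.

Call:
{"api": "arm_command", "payload": {"rows": [{"gripper": 1,"slide": [0,0,0.007],"rotation": [0,0,0]},{"gripper": 1,"slide": [0,0,0.013],"rotation": [0,0,0]},{"gripper": 1,"slide": [0,0.0022,0.019],"rotation": [2.5,0,0]},{"gripper": 1,"slide": [0,0.0041,0.025],"rotation": [5,0,0]},{"gripper": 1,"slide": [0,0.0057,0.0315],"rotation": [7.5,0,0]},{"gripper": 1,"slide": [0,0.007,0.038],"rotation": [10,0,0]},{"gripper": 1,"slide": [0,0.008,0.044],"rotation": [12.5,0,0]},{"gripper": 1,"slide": [0,0.009,0.0505],"rotation": [15,0,0]}]}}

```text
time_s: 3.9
ee_pos: [458.8, 278.0, 35.8]
ee_rot: [-0.122, 0.703, 0.12, 0.691]
wrist_force: [-14.6, -4.4, 11.1]
finger_gap: 0.4
```

```bash
python3 - <<'E'
from h import *
s=manip.sense();c=cur(); print(np.round(c,1),s["wrist_force"]); print(w2f(c))
# visible plain edge: depth points at top height, convex outline
p,d=snap("side","s2"); C=cloud("side",d); Z=C[...,2]; f=np.stack([(C[...,0]-FO[0])*np.cos(T)+(C[...,1]-FO[1])*np.sin(T),-(C[...,0]-FO[0])*np.sin(T)+(C[...,1]-FO[1])*np.cos(T)],-1)
m=(Z>52)&(Z<60)&(abs(f).max(-1)<120); P=f[m]; print(len(P)); r=cv2.minAreaRect(P.astype(np.float32)); print(r)
cv2.imwrite("pics/s2c.png",cv2.resize(p[170:320,140:340,::-1],(800,600)))
E
```

```text
[458.8 278.   35.8 109.7] [-14.56229521  -4.38548521  11.09932094]
[-97.61412215  -6.11995995]
304
((-58.56496810913086, -19.231903076171875), (111.30597686767578, 114.11988067626953), 87.2980728149414)
```

View pics/s2c.png

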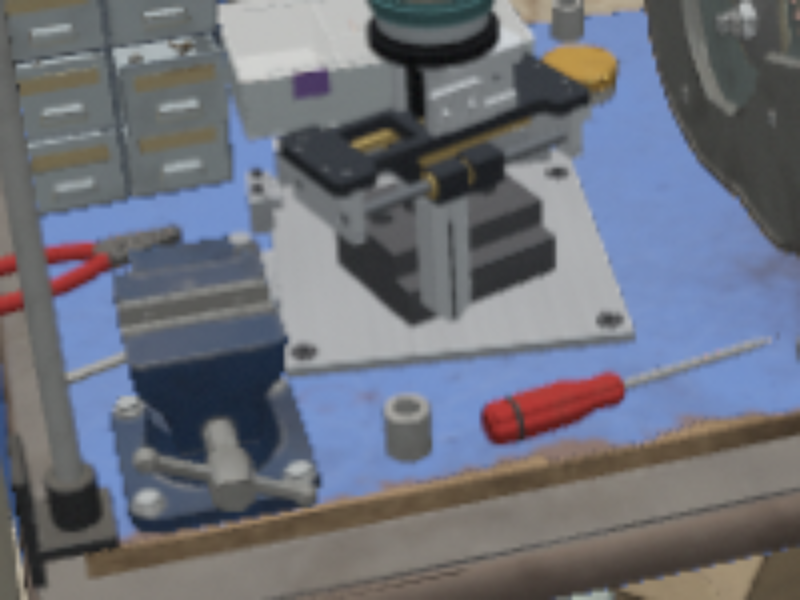

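The finger is flat on the back by the block's +y corner, crop (440,270), with about 15 N of contact force. I'll keep turning.

Call:
{"api": "arm_command", "payload": {"rows": [{"gripper": 1,"slide": [0,0.0022,0.006],"rotation": [2.5,0,0]},{"gripper": 1,"slide": [0,0.0041,0.012],"rotation": [5,0,0]},{"gripper": 1,"slide": [0,0.0057,0.0185],"rotation": [7.5,0,0]},{"gripper": 1,"slide": [0,0.007,0.025],"rotation": [10,0,0]},{"gripper": 1,"slide": [0,0.008,0.031],"rotation": [12.5,0,0]},{"gripper": 1,"slide": [0,0.009,0.0375],"rotation": [15,0,0]}]}}

```text
time_s: 4.45
ee_pos: [493.1, 301.2, 35.6]
ee_rot: [-0.029, 0.711, 0.028, 0.702]
wrist_force: [-10.0, -0.4, 5.5]
finger_gap: 1.0
```

Call:
{"api": "arm_command", "payload": {"rows": [{"gripper": 1,"slide": [-0.001,0,-0.015],"rotation": [0,0,0]},{"gripper": 1,"slide": [-0.03,0,-0.04],"rotation": [0,0,0]},{"gripper": 1,"slide": [-0.06,0,-0.08],"rotation": [0,0,0]},{"gripper": 1,"slide": [-0.08,0,-0.12],"rotation": [0,0,0]},{"gripper": 1,"slide": [-0.08,0,-0.16],"rotation": [0,0,0]}]}}

```text
time_s: 4.87
ee_pos: [351.0, 291.1, 118.8]
ee_rot: [-0.028, 0.703, 0.031, 0.71]
wrist_force: [0.0, 0.4, 0.9]
finger_gap: 0.4
```

```bash
python3 - <<'E'
from h import *
s=manip.sense();c=cur(); print(np.round(c,1),s["wrist_force"]); print(w2f(c))
block("b3"); p=cv2.imread("pics/b3.png"); cv2.imwrite("pics/b3c.png",cv2.resize(p[150:310,150:310],(560,560)))
E
```

```text
[351.  291.1 118.8  94.8] [0.04955034 0.44437665 0.87187397]
[-206.20088654   -6.9003694 ]
block rect [110.5  75.1] fix xy [-6.6 -8. ] rel yaw 3.7 n 1276
```

View pics/b3c.png

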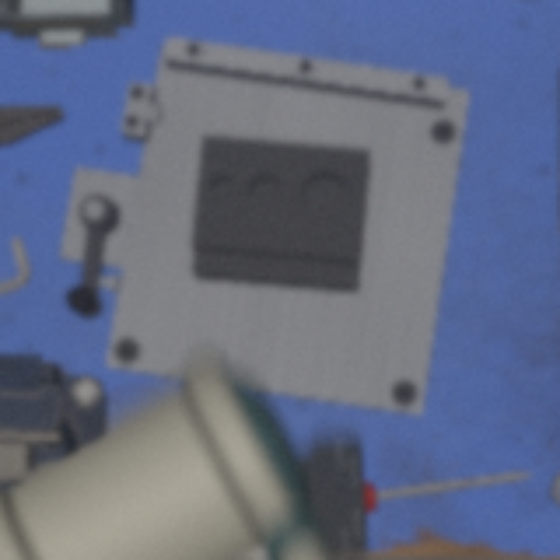

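The block is now at fixture (-7,-8) mm, turned 3.7° (crop (280,215)). Next I push its right end towards the stop.

```bash
python3 - <<'E'
from h import *
c=cur(); t=[*f2w([-9,-90]),118,82.66]; t0=[*f2w([-120,-90]),140,82.66]; print(t0,t,rel(c,t0),rel(c,t))
E
```

```text
[np.float64(425.8852062862276), np.float64(197.66835168987893), 140, 82.66] [np.float64(535.9756160144746), np.float64(183.48731908055566), 118, 82.66] [-22.7, -97.0, 78.4, 12.2] [-0.7, -120.4, 186.9, 12.2]
```

Call:
{"api": "arm_command", "payload": {"rows": [{"gripper": 1,"slide": [-0.01,-0.025,0.02],"rotation": [3,0,0]},{"gripper": 1,"slide": [-0.02,-0.05,0.04],"rotation": [6,0,0]},{"gripper": 1,"slide": [-0.0227,-0.075,0.06],"rotation": [9,0,0]},{"gripper": 1,"slide": [-0.0227,-0.097,0.08],"rotation": [12.2,0,0]},{"gripper": 1,"slide": [-0.022,-0.105,0.115],"rotation": [12.2,0,0]},{"gripper": 1,"slide": [-0.018,-0.112,0.15],"rotation": [12.2,0,0]},{"gripper": 1,"slide": [0,-0.1204,0.187],"rotation": [12.2,0,0]},{"gripper": 1,"slide": [0,-0.1204,0.187],"rotation": [12.2,0,0]}]}}

```text
time_s: 5.58
ee_pos: [552.3, 183.6, 112.8]
ee_rot: [0.046, 0.704, -0.046, 0.707]
wrist_force: [-0.9, -0.1, -0.7]
finger_gap: 0.4
```

```bash
python3 - <<'E'
from h import *
s=manip.sense();c=cur(); print(np.round(c,1),s["wrist_force"],s["qpos"].round(2)); print(w2f(c))
E
```

```text
[552.3 183.6 112.8  82.5] [-0.94157097 -0.12185719 -0.66704545] [ 0.2   0.36  1.66 -0.    1.11 -1.24]
[  7.22205437 -87.82031175]
```

Call:
{"api": "arm_command", "payload": {"rows": [{"gripper": 1,"slide": [0,-0.002,-0.016],"rotation": [0,0,0]},{"gripper": 1,"slide": [0.03,-0.002,-0.016],"rotation": [0,0,0]},{"gripper": 1,"slide": [0.06,-0.002,-0.016],"rotation": [0,0,0]},{"gripper": 1,"slide": [0.077,-0.002,-0.016],"rotation": [0,0,0]},{"gripper": 1,"slide": [0.077,-0.002,-0.016],"rotation": [0,0,0]}]}}

```text
time_s: 6.0
ee_pos: [526.1, 184.4, 34.9]
ee_rot: [0.045, 0.708, -0.046, 0.704]
wrist_force: [-0.5, 0.0, -0.2]
finger_gap: 0.5
```

Call:
{"api": "arm_command", "payload": {"rows": [{"gripper": 1,"slide": [0,0.006,0],"rotation": [0,0,0]},{"gripper": 1,"slide": [0,0.012,0],"rotation": [0,0,0]},{"gripper": 1,"slide": [0,0.018,0],"rotation": [0,0,0]},{"gripper": 1,"slide": [0,0.024,0],"rotation": [0,0,0]},{"gripper": 1,"slide": [0,0.03,0],"rotation": [0,0,0]},{"gripper": 1,"slide": [0,0.036,0],"rotation": [0,0,0]},{"gripper": 1,"slide": [0,0.042,0],"rotation": [0,0,0]},{"gripper": 1,"slide": [0,0.047,0],"rotation": [0,0,0]}]}}

```text
time_s: 6.67
ee_pos: [533.7, 228.7, 39.2]
ee_rot: [0.042, 0.706, -0.047, 0.706]
wrist_force: [-2.0, -10.9, 3.5]
finger_gap: 0.1
```

Call:
{"api": "arm_command", "payload": {"rows": [{"gripper": 1,"slide": [0,0,0],"rotation": [0,0,0]}]}}

```text
time_s: 6.75
ee_pos: [534.0, 230.0, 39.1]
ee_rot: [0.043, 0.706, -0.046, 0.706]
wrist_force: [-2.0, -8.1, 2.6]
finger_gap: 0.5
```

```bash
python3 - <<'E'
from h import *
s=manip.sense();c=cur(); print(np.round(c,1),s["wrist_force"]); print(w2f(c))
E
```

```text
[534.  230.   39.1  82.8] [-1.98498766 -8.05553745  2.56608818]
[-16.85500346 -44.09461222]
```

Call:
{"api": "arm_command", "payload": {"rows": [{"gripper": 1,"slide": [0,-0.015,0],"rotation": [0,0,0]},{"gripper": 1,"slide": [-0.03,-0.015,0],"rotation": [0,0,0]},{"gripper": -0.4,"slide": [-0.06,-0.015,0],"rotation": [0,0,0]},{"gripper": -0.4,"slide": [-0.09,-0.015,-0.01],"rotation": [0,0,0]},{"gripper": -0.4,"slide": [-0.1,0.01,-0.03],"rotation": [0,0,0]},{"gripper": -0.4,"slide": [-0.1,0.04,-0.055],"rotation": [0,0,0]},{"gripper": -0.4,"slide": [-0.1,0.067,-0.06],"rotation": [0,0,0]},{"gripper": -0.4,"slide": [-0.1,0.067,-0.06],"rotation": [0,0,0]}]}}

```text
time_s: 7.42
ee_pos: [483.6, 310.4, 140.0]
ee_rot: [0.046, 0.704, -0.042, 0.707]
wrist_force: [-0.7, 0.2, 0.9]
finger_gap: 37.1
```

Call:
{"api": "arm_command", "payload": {"rows": [{"gripper": -0.4,"slide": [0,0,0],"rotation": [0,0,0]}]}}

```text
time_s: 7.5
ee_pos: [483.9, 306.9, 139.1]
ee_rot: [0.045, 0.705, -0.044, 0.707]
wrist_force: [-0.3, -0.0, 0.1]
finger_gap: 43.8
```

```bash
python3 - <<'E'
from h import *
s=manip.sense();c=cur(); print(np.round(c,1),s["wrist_force"],s["finger_gap"]); print(w2f(c), rel(c,[*f2w([-72,23]),36,82.66]))
print(R.from_quat(s["ee_rot"]).as_matrix().round(3))
block("b4")
E
```

```text
[483.9 306.9 139.1  82.8] [-0.33995288 -0.00280959  0.07303839] 43.7578243021886
[-76.40937658  25.75264703] [103.1, -2.8, 4.4, 0.1]
[[ 0.003  0.125  0.992]
 [ 0.001  0.992 -0.125]
 [-1.     0.002  0.003]]
block rect [54.6 34.7] fix xy [ 13.5 -10.4] rel yaw -81.6 n 206
```

Call:
{"api": "arm_command", "payload": {"rows": [{"gripper": -0.4,"slide": [0.03,-0.003,0.004],"rotation": [0,0,0]},{"gripper": -0.4,"slide": [0.06,-0.003,0.004],"rotation": [0,0,0]},{"gripper": -0.4,"slide": [0.09,-0.003,0.004],"rotation": [0,0,0]},{"gripper": -0.4,"slide": [0.103,-0.003,0.004],"rotation": [0,0,0]},{"gripper": -0.4,"slide": [0.103,-0.003,0.004],"rotation": [0,0,0]}]}}

```text
time_s: 7.97
ee_pos: [485.2, 299.5, 31.4]
ee_rot: [0.045, 0.708, -0.047, 0.704]
wrist_force: [-0.4, 0.3, 0.0]
finger_gap: 65.8
```

Call:
{"api": "arm_command", "payload": {"rows": [{"gripper": -0.4,"slide": [0,0,0.007],"rotation": [0,0,0]},{"gripper": -0.4,"slide": [0,0,0.014],"rotation": [0,0,0]},{"gripper": -0.4,"slide": [0,0,0.02],"rotation": [0,0,0]},{"gripper": -0.4,"slide": [0,0,0.026],"rotation": [0,0,0]},{"gripper": -0.4,"slide": [0,0,0.032],"rotation": [0,0,0]},{"gripper": -0.4,"slide": [0,0,0.038],"rotation": [0,0,0]},{"gripper": -0.4,"slide": [0,0,0.044],"rotation": [0,0,0]},{"gripper": -0.4,"slide": [0,0,0.05],"rotation": [0,0,0]}]}}

```text
time_s: 8.63
ee_pos: [530.9, 295.5, 35.6]
ee_rot: [0.045, 0.71, -0.046, 0.701]
wrist_force: [-13.3, 2.1, 6.2]
finger_gap: 65.4
```

Call:
{"api": "arm_command", "payload": {"rows": [{"gripper": -0.4,"slide": [0,0,0],"rotation": [0,0,0]}]}}

```text
time_s: 8.72
ee_pos: [533.5, 295.3, 35.6]
ee_rot: [0.045, 0.708, -0.046, 0.703]
wrist_force: [-9.1, 0.5, 5.0]
finger_gap: 65.8
```

```bash
python3 - <<'E'
from h import *
s=manip.sense();c=cur(); print(np.round(c,1),s["wrist_force"],s["finger_gap"]); print(w2f(c))
p,d=snap("side","s5"); cv2.imwrite("pics/s5c.png",cv2.resize(p[170:320,140:340,::-1],(800,600)))
E
```

```text
[533.5 295.3  35.6  82.6] [-9.11512705  0.53576109  5.01717574] 65.77093599955313
[-25.7389588   20.54354361]
```

View pics/s5c.png

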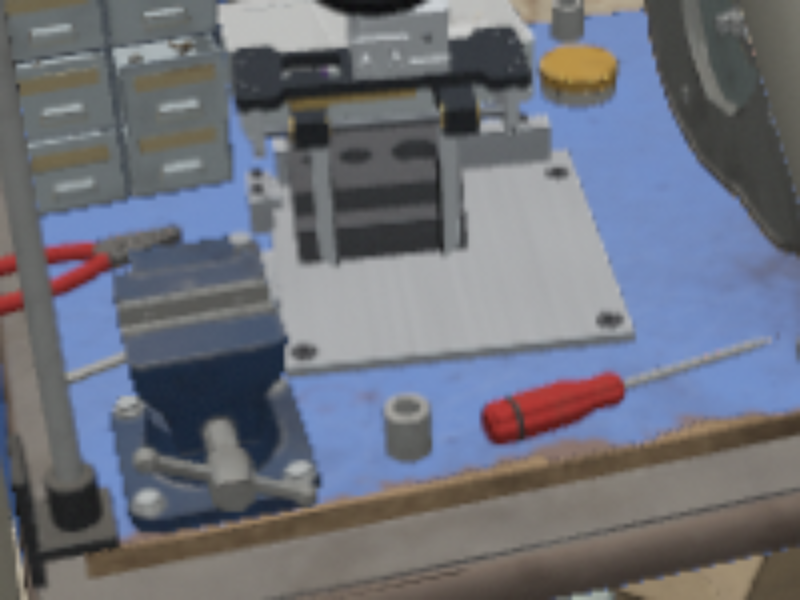

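Both fingers are flat on the back, crop (325,220) and (450,200), with about 12 mm still to go to the fence.

Call:
{"api": "arm_command", "payload": {"rows": [{"gripper": -0.4,"slide": [0,0,0.004],"rotation": [0,0,0]},{"gripper": -0.4,"slide": [0,0,0.007],"rotation": [0,0,0]},{"gripper": -0.4,"slide": [0,0,0.01],"rotation": [0,0,0]},{"gripper": -0.4,"slide": [0,0,0.01],"rotation": [0,0,0]}]}}

```text
time_s: 9.1
ee_pos: [541.9, 294.2, 35.5]
ee_rot: [0.045, 0.709, -0.046, 0.702]
wrist_force: [-10.7, 1.9, 5.6]
finger_gap: 65.9
```

Call:
{"api": "arm_command", "payload": {"rows": [{"gripper": -0.4,"slide": [0,0,0.001],"rotation": [0,0,0]},{"gripper": -0.4,"slide": [0,0,0.002],"rotation": [0,0,0]},{"gripper": -0.4,"slide": [0,0,0.003],"rotation": [0,0,0]}]}}

```text
time_s: 9.35
ee_pos: [542.9, 294.0, 35.6]
ee_rot: [0.045, 0.71, -0.046, 0.701]
wrist_force: [-13.2, 1.5, 6.6]
finger_gap: 65.6
```

```bash
python3 - <<'E'
from h import *
s=manip.sense();c=cur(); print(np.round(c,1),s["wrist_force"],s["ft_torque"]); print(w2f(c))
E
```

```text
[542.9 294.   35.6  82.6] [-13.15101452   1.48784123   6.55071768] [0.46780931 2.32131089 0.05524366]
[-16.2368344   20.48909819]
```

Call:
{"api": "arm_command", "payload": {"rows": [{"gripper": -0.4,"slide": [0,0,0.001],"rotation": [0,0,0]},{"gripper": -0.4,"slide": [0,0,0.002],"rotation": [0,0,0]},{"gripper": -0.4,"slide": [0,0,0.003],"rotation": [0,0,0]},{"gripper": -0.4,"slide": [0,0,0.003],"rotation": [0,0,0]}]}}

```text
time_s: 9.68
ee_pos: [544.4, 293.8, 35.6]
ee_rot: [0.045, 0.711, -0.046, 0.7]
wrist_force: [-16.9, 2.6, 9.7]
finger_gap: 65.6
```

Call:
{"api": "arm_command", "payload": {"rows": [{"gripper": -0.4,"slide": [0,0,0.001],"rotation": [0,0,0]},{"gripper": -0.4,"slide": [0,0,0.002],"rotation": [0,0,0]},{"gripper": -0.4,"slide": [0,0,0.002],"rotation": [0,0,0]}]}}

```text
time_s: 9.93
ee_pos: [544.4, 293.8, 35.6]
ee_rot: [0.046, 0.713, -0.046, 0.699]
wrist_force: [-20.2, 3.6, 12.3]
finger_gap: 65.7
```

```bash
python3 - <<'E'
from h import *
s=manip.sense();c=cur(); print(np.round(c,1),s["wrist_force"],s["ft_torque"]); print(w2f(c))
E
```

```text
[544.4 293.8  35.6  82.6] [-20.16905589   3.59600383  12.2754686 ] [0.95050274 3.41835553 0.21662749]
[-14.69078339  20.46285794]
```

Force rises to 20 N with no more motion, so the block is on the fence. I'll go round to the right end.

Call:
{"api": "arm_command", "payload": {"rows": [{"gripper": -0.4,"slide": [0,0,-0.01],"rotation": [0,0,0]},{"gripper": -0.4,"slide": [0,0,-0.025],"rotation": [0,0,0]},{"gripper": 1,"slide": [-0.035,0,-0.03],"rotation": [0,0,0]},{"gripper": 1,"slide": [-0.07,0,-0.03],"rotation": [0,0,0]},{"gripper": 1,"slide": [-0.1,-0.01,-0.02],"rotation": [0,0,0]},{"gripper": 1,"slide": [-0.1,-0.04,0.01],"rotation": [0,0,0]},{"gripper": 1,"slide": [-0.1,-0.065,0.035],"rotation": [0,0,0]},{"gripper": 1,"slide": [-0.1,-0.085,0.055],"rotation": [0,0,0]}]}}

```text
time_s: 10.6
ee_pos: [602.2, 200.1, 138.1]
ee_rot: [0.046, 0.703, -0.045, 0.709]
wrist_force: [0.1, -0.7, 0.2]
finger_gap: 29.5
```

Call:
{"api": "arm_command", "payload": {"rows": [{"gripper": 1,"slide": [0,0,0],"rotation": [0,0,0]},{"gripper": 1,"slide": [0,0,0],"rotation": [0,0,0]}]}}

```text
time_s: 10.77
ee_pos: [600.6, 200.6, 136.2]
ee_rot: [0.047, 0.704, -0.046, 0.707]
wrist_force: [-0.7, -0.3, 0.2]
finger_gap: 15.6
```

```bash
python3 - <<'E'
from h import *
s=manip.sense();c=cur(); print(np.round(c,1),s["wrist_force"],s["finger_gap"]); print(w2f(c),rel(c,[*f2w([45,-62]),36,82.66]))
E
```

```text
[600.6 200.6 136.2  82.5] [-0.65746106 -0.28908345  0.18375189] 15.619941185705782
[ 52.91227313 -64.7906987 ] [100.2, 2.8, -7.9, -0.2]
```

Call:
{"api": "arm_command", "payload": {"rows": [{"gripper": 1,"slide": [0,0,-0.008],"rotation": [0,0,0]},{"gripper": 1,"slide": [0.03,0,-0.008],"rotation": [0,0,0]},{"gripper": 1,"slide": [0.06,0,-0.008],"rotation": [0,0,0]},{"gripper": 1,"slide": [0.085,0,-0.008],"rotation": [0,0,0]},{"gripper": 1,"slide": [0.1,0,-0.008],"rotation": [0,0,0]},{"gripper": 1,"slide": [0.1,0,-0.008],"rotation": [0,0,0]}]}}

```text
time_s: 11.27
ee_pos: [586.1, 203.8, 31.4]
ee_rot: [0.044, 0.708, -0.045, 0.703]
wrist_force: [-1.1, 0.7, 0.0]
finger_gap: 0.6
```

Call:
{"api": "arm_command", "payload": {"rows": [{"gripper": 1,"slide": [0,0.005,0],"rotation": [0,0,0]},{"gripper": 1,"slide": [0,0.01,0],"rotation": [0,0,0]},{"gripper": 1,"slide": [0,0.015,0],"rotation": [0,0,0]},{"gripper": 1,"slide": [0,0.019,0],"rotation": [0,0,0]},{"gripper": 1,"slide": [0,0.022,0],"rotation": [0,0,0]},{"gripper": 1,"slide": [0,0.024,0],"rotation": [0,0,0]},{"gripper": 1,"slide": [0,0.024,0],"rotation": [0,0,0]}]}}

```text
time_s: 11.85
ee_pos: [593.7, 222.9, 36.4]
ee_rot: [0.041, 0.705, -0.047, 0.706]
wrist_force: [-1.0, -12.2, 6.2]
finger_gap: 0.3
```

```bash
python3 - <<'E'
from h import *
s=manip.sense();c=cur(); print(np.round(c,1),s["wrist_force"],s["finger_gap"]); print(w2f(c))
E
```

```text
[593.7 222.9  36.4  82.8] [ -1.0417634  -12.23260872   6.18151683] 0.3415931860435426
[ 43.20301619 -43.58566498]
```

Call:
{"api": "arm_command", "payload": {"rows": [{"gripper": 1,"slide": [0,0.002,0],"rotation": [0,0,0]},{"gripper": 1,"slide": [0,0.004,0],"rotation": [0,0,0]},{"gripper": 1,"slide": [0,0.005,0],"rotation": [0,0,0]},{"gripper": 1,"slide": [0,0.005,0],"rotation": [0,0,0]}]}}

```text
time_s: 12.18
ee_pos: [594.3, 227.4, 36.4]
ee_rot: [0.042, 0.705, -0.047, 0.706]
wrist_force: [-1.4, -12.6, 6.2]
finger_gap: 0.7
```

Call:
{"api": "arm_command", "payload": {"rows": [{"gripper": 1,"slide": [0,0.001,0],"rotation": [0,0,0]},{"gripper": 1,"slide": [0,0.002,0],"rotation": [0,0,0]},{"gripper": 1,"slide": [0,0.002,0],"rotation": [0,0,0]}]}}

```text
time_s: 12.43
ee_pos: [594.4, 228.6, 36.4]
ee_rot: [0.041, 0.705, -0.048, 0.706]
wrist_force: [-1.4, -14.0, 7.4]
finger_gap: 0.6
```

Call:
{"api": "arm_command", "payload": {"rows": [{"gripper": 1,"slide": [0,0.001,0],"rotation": [0,0,0]},{"gripper": 1,"slide": [0,0.002,0],"rotation": [0,0,0]},{"gripper": 1,"slide": [0,0.002,0],"rotation": [0,0,0]}]}}

```text
time_s: 12.68
ee_pos: [594.4, 228.6, 36.4]
ee_rot: [0.039, 0.706, -0.049, 0.706]
wrist_force: [-1.3, -19.8, 9.2]
finger_gap: 0.5
```

```bash
python3 - <<'E'
from h import *
s=manip.sense();c=cur(); print(np.round(c,1),s["wrist_force"],s["ft_torque"]); print(w2f(c))
E
```

```text
[594.4 228.6  36.4  82.9] [ -1.3063182  -19.84936505   9.21290056] [-3.02488764  0.0925662  -0.05676365]
[ 43.21192003 -37.76103537]
```

It has stopped at the stop button: no motion while the force rises to 20 N. Now a two-finger squaring push on the back.

Call:
{"api": "arm_command", "payload": {"rows": [{"gripper": 1,"slide": [0,-0.01,0],"rotation": [0,0,0]},{"gripper": 1,"slide": [0,-0.02,0],"rotation": [0,0,0]},{"gripper": -0.4,"slide": [-0.035,-0.02,0],"rotation": [0,0,0]},{"gripper": -0.4,"slide": [-0.07,-0.02,0],"rotation": [0,0,0]},{"gripper": -0.4,"slide": [-0.1,-0.01,-0.01],"rotation": [0,0,0]},{"gripper": -0.4,"slide": [-0.1,0.015,-0.035],"rotation": [0,0,0]},{"gripper": -0.4,"slide": [-0.1,0.04,-0.06],"rotation": [0,0,0]},{"gripper": -0.4,"slide": [-0.1,0.06,-0.085],"rotation": [0,0,0]}]}}

```text
time_s: 13.35
ee_pos: [517.7, 308.0, 135.9]
ee_rot: [0.047, 0.705, -0.045, 0.706]
wrist_force: [0.3, -0.4, -0.0]
finger_gap: 37.1
```

Call:
{"api": "arm_command", "payload": {"rows": [{"gripper": -0.4,"slide": [0,0,0],"rotation": [0,0,0]},{"gripper": -0.4,"slide": [0,0,0],"rotation": [0,0,0]},{"gripper": -0.4,"slide": [0,0,0],"rotation": [0,0,0]},{"gripper": -0.4,"slide": [0,0,0],"rotation": [0,0,0]}]}}

```text
time_s: 13.68
ee_pos: [518.7, 305.6, 134.6]
ee_rot: [0.046, 0.705, -0.046, 0.706]
wrist_force: [0.2, 0.6, -0.7]
finger_gap: 63.2
```

```bash
python3 - <<'E'
from h import *
s=manip.sense();c=cur(); print(np.round(c,1),s["wrist_force"],s["finger_gap"]); print(w2f(c),rel(c,[*f2w([-35,30]),36,82.66]))
E
```

```text
[518.7 305.6 134.6  82.6] [ 0.19015532  0.64091971 -0.68761967] 63.21754235200491
[-41.74341696  28.92509022] [98.6, 1.1, 6.7, -0.0]
```

Call:
{"api": "arm_command", "payload": {"rows": [{"gripper": -0.4,"slide": [0.03,0,0.003],"rotation": [0,0,0]},{"gripper": -0.4,"slide": [0.06,0,0.003],"rotation": [0,0,0]},{"gripper": -0.4,"slide": [0.088,0,0.003],"rotation": [0,0,0]},{"gripper": -0.4,"slide": [0.098,0,0.006],"rotation": [0,0,0]},{"gripper": -0.4,"slide": [0.098,0,0.012],"rotation": [0,0,0]},{"gripper": -0.4,"slide": [0.098,0,0.018],"rotation": [0,0,0]},{"gripper": -0.4,"slide": [0.098,0,0.024],"rotation": [0,0,0]},{"gripper": -0.4,"slide": [0.098,0,0.028],"rotation": [0,0,0]}]}}

```text
time_s: 14.35
ee_pos: [545.5, 303.1, 38.2]
ee_rot: [0.046, 0.706, -0.045, 0.705]
wrist_force: [-10.0, 2.5, 7.5]
finger_gap: 66.1
```

Call:
{"api": "arm_command", "payload": {"rows": [{"gripper": -0.4,"slide": [0,0,0.001],"rotation": [0,0,0]},{"gripper": -0.4,"slide": [0,0,0.002],"rotation": [0,0,0]},{"gripper": -0.4,"slide": [0,0,0.002],"rotation": [0,0,0]}]}}

```text
time_s: 14.6
ee_pos: [545.5, 303.1, 38.2]
ee_rot: [0.046, 0.707, -0.045, 0.704]
wrist_force: [-6.1, 1.5, 3.7]
finger_gap: 65.9
```

Call:
{"api": "arm_command", "payload": {"rows": [{"gripper": -0.4,"slide": [0,0,0.001],"rotation": [0,0,0]},{"gripper": -0.4,"slide": [0,0,0.002],"rotation": [0,0,0]},{"gripper": -0.4,"slide": [0,0,0.002],"rotation": [0,0,0]}]}}

```text
time_s: 14.85
ee_pos: [545.6, 303.1, 38.2]
ee_rot: [0.046, 0.708, -0.045, 0.703]
wrist_force: [-10.7, 3.2, 7.2]
finger_gap: 65.5
```

```bash
python3 - <<'E'
from h import *
s=manip.sense();c=cur(); print(np.round(c,1),s["wrist_force"],s["ft_torque"]); print(w2f(c))
E
```

```text
[545.6 303.1  38.2  82.6] [-10.70197407   3.23149402   7.15225845] [0.71507769 1.66771208 0.23884639]
[-14.77466273  29.83898138]
```

Call:
{"api": "arm_command", "payload": {"rows": [{"gripper": -0.4,"slide": [0,0,0.002],"rotation": [0,0,0]},{"gripper": -0.4,"slide": [0,0,0.003],"rotation": [0,0,0]},{"gripper": -0.4,"slide": [0,0,0.003],"rotation": [0,0,0]}]}}

```text
time_s: 15.1
ee_pos: [545.7, 303.1, 38.2]
ee_rot: [0.046, 0.71, -0.045, 0.701]
wrist_force: [-15.3, 4.4, 10.6]
finger_gap: 65.9
```

Call:
{"api": "arm_command", "payload": {"rows": [{"gripper": -0.4,"slide": [0,0,-0.01],"rotation": [0,0,0]},{"gripper": -0.4,"slide": [0,0,-0.025],"rotation": [0,0,0]},{"gripper": 1,"slide": [-0.035,0,-0.05],"rotation": [0,0,0]},{"gripper": 1,"slide": [-0.07,0,-0.085],"rotation": [0,0,0]},{"gripper": 1,"slide": [-0.105,0,-0.12],"rotation": [0,0,0]},{"gripper": 1,"slide": [-0.14,0,-0.155],"rotation": [0,0,0]},{"gripper": 1,"slide": [-0.14,0,-0.18],"rotation": [0,0,0]},{"gripper": 1,"slide": [-0.14,0,-0.18],"rotation": [0,0,0]}]}}

```text
time_s: 15.77
ee_pos: [371.0, 326.0, 181.8]
ee_rot: [0.046, 0.704, -0.043, 0.707]
wrist_force: [-0.0, -0.1, 0.8]
finger_gap: 29.4
```

```bash
python3 - <<'E'
from h import *
block("b6"); p=cv2.imread("pics/b6.png"); cv2.imwrite("pics/b6c.png",cv2.resize(p[150:310,150:310],(560,560)))
c=cur(); print(np.round(c,1),w2f(c))
# gap to fence: top fence bar again
C=cloud("top",np.load("pics/b6_d.npy")); Z=C[...,2]; m=((Z>36)&(Z<45)); m[:,:190]=0;m[:,285:]=0;m[:158]=0;m[182:]=0
n,l,st,ce=cv2.connectedComponentsWithStats(m.astype(np.uint8)); i=1+st[1:,4].argmax(); r=cv2.minAreaRect(C[l==i][:,:2].astype(np.float32)); print(r,w2f(r[0]))
E
```

```text
block rect [111.5  75.5] fix xy [40.4 30.1] rel yaw -0.2 n 1198
[372.6 325.8 180.6  82.8] [-189.23315956   30.28481829]
((646.0387573242188, 239.8303680419922), (169.11053466796875, 17.075218200683594), 82.3952407836914) [ 92.96300638 -20.05731224]
```

View pics/b6c.png

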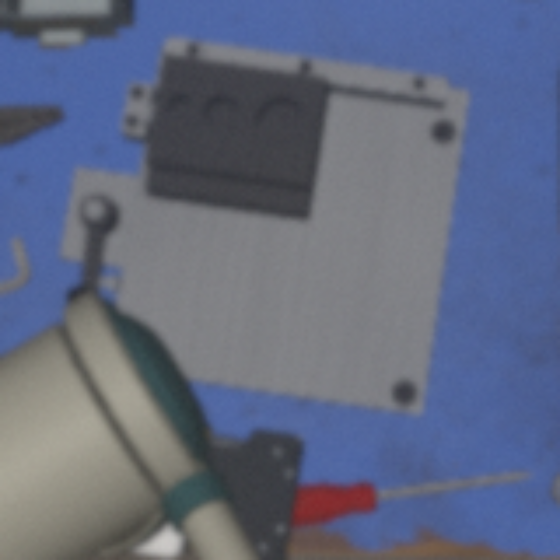

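The block measures fixture (40.4, 30.1) with yaw -0.2°, so it is seated with the lever open; crop (235,135) shows it on the fence and stop. Next is the lever.

```bash
python3 - <<'E'
from h import *
c=cur(); print(np.round(c,1),w2f(c),rel(c,[*f2w([-86,142]),140,82.66]))
E
```

```text
[372.6 325.8 180.6  82.8] [-189.23315956   30.28481829] [40.6, 111.5, 103.5, 0.1]
```

Call:
{"api": "arm_command", "payload": {"rows": [{"gripper": 1,"slide": [0,0.022,0.02],"rotation": [0,0,0]},{"gripper": 1,"slide": [0,0.045,0.041],"rotation": [0,0,0]},{"gripper": 1,"slide": [0,0.067,0.062],"rotation": [0,0,0]},{"gripper": 1,"slide": [0,0.09,0.083],"rotation": [0,0,0]},{"gripper": 1,"slide": [0.02,0.1115,0.1035],"rotation": [0,0,0]},{"gripper": 1,"slide": [0.04,0.1115,0.1035],"rotation": [0,0,0]},{"gripper": 1,"slide": [0.04,0.1115,0.1035],"rotation": [0,0,0]},{"gripper": 1,"slide": [0.04,0.1115,0.1035],"rotation": [0,0,0]}]}}

```text
time_s: 16.48
ee_pos: [491.2, 421.1, 134.8]
ee_rot: [0.045, 0.706, -0.046, 0.705]
wrist_force: [0.9, 0.0, 0.6]
finger_gap: 0.5
```

```bash
python3 - <<'E'
from h import *
s=manip.sense();c=cur(); print(np.round(c,1),w2f(c),s["wrist_force"],s["finger_gap"],rel(c,[*f2w([-86,140]),59,82.66]))
E
```

```text
[491.2 421.1 134.8  82.6] [-83.75010133 139.94909889] [8.56974707e-01 3.11327063e-04 5.59233720e-01] 0.4749178247565059 [75.8, 0.0, -2.2, -0.0]
```

Call:
{"api": "arm_command", "payload": {"rows": [{"gripper": 1,"slide": [0.03,0,-0.002],"rotation": [0,0,0]},{"gripper": 1,"slide": [0.06,0,-0.002],"rotation": [0,0,0]},{"gripper": 1,"slide": [0.075,0,-0.002],"rotation": [0,0,0]},{"gripper": 1,"slide": [0.075,0,-0.002],"rotation": [0,0,0]},{"gripper": 1,"slide": [0.075,0,-0.002],"rotation": [0,0,0]}]}}

```text
time_s: 16.9
ee_pos: [489.2, 422.0, 62.5]
ee_rot: [0.045, 0.705, -0.045, 0.706]
wrist_force: [0.1, 0.7, -0.1]
finger_gap: 0.1
```

```bash
python3 - <<'E'
from h import *
s=manip.sense();c=cur(); print(np.round(c,1),w2f(c),s["wrist_force"])
p=np.array
f=w2f(c)
for ph in(20,30,40,50,60,70,80,90):
    a=np.radians(ph); w=p([-23-62*np.cos(a)-16.5*np.sin(a),115-62*np.sin(a)+21*np.cos(a)]); print(ph,w.round(1),rel(c,[*f2w(w),c[2],82.66]))
E
```

```text
[489.2 422.   62.5  82.6] [-85.81537197 140.5871845 ] [ 0.07581434  0.70692498 -0.14668931]
20 [-86.9 113.5] [0.0, -27.1, -1.1, -0.0]
30 [-84.9 102.2] [0.0, -38.4, 0.9, -0.0]
40 [-81.1  91.2] [0.0, -49.4, 4.7, -0.0]
50 [-75.5  81. ] [0.0, -59.6, 10.3, -0.0]
60 [-68.3  71.8] [0.0, -68.8, 17.5, -0.0]
70 [-59.7  63.9] [0.0, -76.7, 26.1, -0.0]
80 [-50.   57.6] [0.0, -83.0, 35.8, -0.0]
90 [-39.5  53. ] [0.0, -87.6, 46.3, -0.0]
```

Call:
{"api": "arm_command", "payload": {"rows": [{"gripper": 1,"slide": [0.005,-0.007,0],"rotation": [0,0,0]},{"gripper": 1,"slide": [0.005,-0.014,0],"rotation": [0,0,0]},{"gripper": 1,"slide": [0.005,-0.021,-0.001],"rotation": [0,0,0]},{"gripper": 1,"slide": [0.005,-0.027,-0.001],"rotation": [0,0,0]},{"gripper": 1,"slide": [0.005,-0.033,0],"rotation": [0,0,0]},{"gripper": 1,"slide": [0.005,-0.038,0.001],"rotation": [0,0,0]},{"gripper": 1,"slide": [0.005,-0.044,0.003],"rotation": [0,0,0]},{"gripper": 1,"slide": [0.005,-0.049,0.005],"rotation": [0,0,0]}]}}

```text
time_s: 17.57
ee_pos: [492.2, 376.2, 58.9]
ee_rot: [0.049, 0.702, -0.042, 0.709]
wrist_force: [5.6, 8.9, -4.7]
finger_gap: 0.4
```

```bash
python3 - <<'E'
from h import *
s=manip.sense();c=cur(); print(np.round(c,1),w2f(c),s["wrist_force"])
p,d=snap("side","s7"); cv2.imwrite("pics/s7c.png",cv2.resize(p[170:320,140:340,::-1],(800,600)))
E
```

```text
[492.2 376.2  58.9  82.6] [-77.07031073  95.54763424] [ 5.64919865  8.91913844 -4.70505483]
```

View pics/s7c.png

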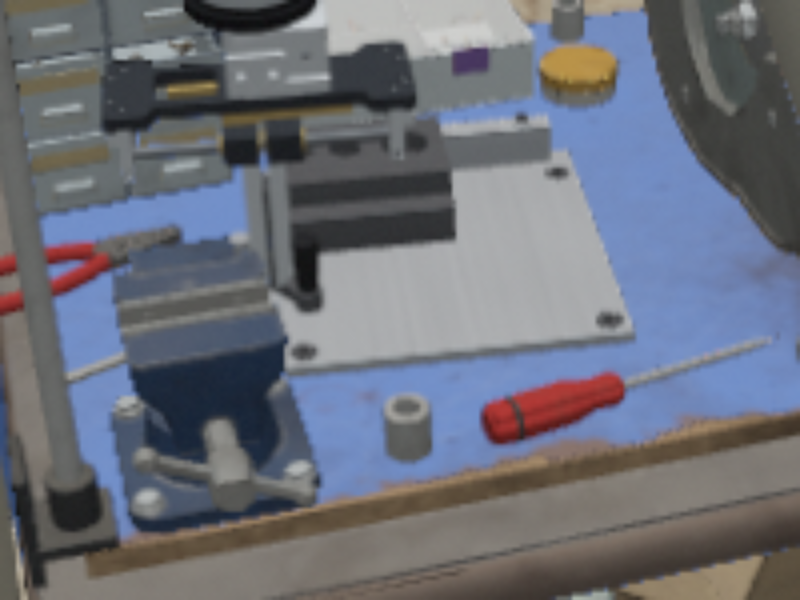

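The closed fingers are on the handle's +y side, crop (275,250), and the lever is turning. I'll follow the arc.

Call:
{"api": "arm_command", "payload": {"rows": [{"gripper": 1,"slide": [0,-0.005,0.001],"rotation": [0,0,0]},{"gripper": 1,"slide": [0,-0.01,0.003],"rotation": [0,0,0]},{"gripper": 1,"slide": [0,-0.015,0.007],"rotation": [0,0,0]},{"gripper": 1,"slide": [0,-0.0195,0.0105],"rotation": [0,0,0]},{"gripper": 1,"slide": [0,-0.0235,0.015],"rotation": [0,0,0]},{"gripper": 1,"slide": [0,-0.0275,0.0195],"rotation": [0,0,0]},{"gripper": 1,"slide": [0,-0.031,0.025],"rotation": [0,0,0]},{"gripper": 1,"slide": [0,-0.034,0.03],"rotation": [0,0,0]}]}}

```text
time_s: 18.28
ee_pos: [520.7, 347.9, 60.0]
ee_rot: [0.057, 0.7, -0.037, 0.711]
wrist_force: [7.1, 31.4, -9.1]
finger_gap: 0.4
```

```bash
python3 - <<'E'
from h import *
s=manip.sense();c=cur(); print(np.round(c,1),w2f(c),s["wrist_force"])
p,d=snap("side","s8"); cv2.imwrite("pics/s8c.png",cv2.resize(p[170:320,140:340,::-1],(800,600)))
E
```

```text
[520.7 347.9  60.   82.4] [-45.18345625  71.06510004] [ 7.06216485 31.43737889 -9.07687358]
```

View pics/s8c.png

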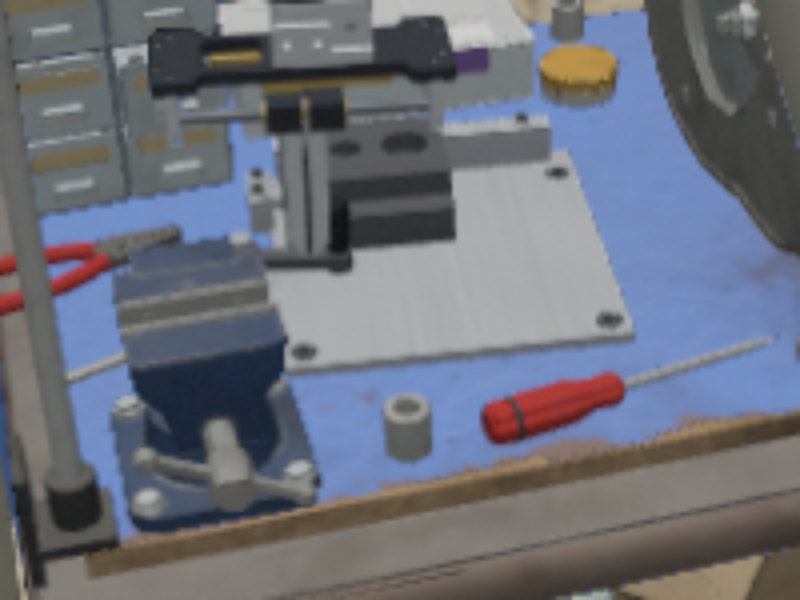

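The fingers are now inside the handle and pressing outward at 31 N. I'll lift clear and drop down behind the handle on its -x side.

Call:
{"api": "arm_command", "payload": {"rows": [{"gripper": 1,"slide": [0,0.01,-0.003],"rotation": [0,0,0]},{"gripper": 1,"slide": [0,0.016,-0.006],"rotation": [0,0,0]},{"gripper": 1,"slide": [-0.03,0.016,-0.006],"rotation": [0,0,0]},{"gripper": 1,"slide": [-0.055,0.016,-0.01],"rotation": [0,0,0]},{"gripper": 1,"slide": [-0.055,0.01,-0.03],"rotation": [0,0,0]},{"gripper": 1,"slide": [-0.055,0,-0.03],"rotation": [0,0,0]},{"gripper": 1,"slide": [-0.055,0,-0.03],"rotation": [0,0,0]}]}}

```text
time_s: 18.92
ee_pos: [481.5, 336.9, 111.7]
ee_rot: [0.044, 0.706, -0.046, 0.705]
wrist_force: [-0.2, 0.8, -0.6]
finger_gap: -0.1
```

```bash
python3 - <<'E'
from h import *
s=manip.sense();c=cur(); print(np.round(c,1),w2f(c),s["wrist_force"],rel(c,[*f2w([-76,54]),57,82.66]))
E
```

```text
[481.5 336.9 111.7  82.7] [-82.67067733  55.2195964 ] [-0.23668083  0.77761548 -0.59874896] [54.7, -1.2, 6.7, 0.0]
```

Call:
{"api": "arm_command", "payload": {"rows": [{"gripper": 1,"slide": [0.03,-0.001,0.003],"rotation": [0,0,0]},{"gripper": 1,"slide": [0.055,-0.001,0.003],"rotation": [0,0,0]},{"gripper": 1,"slide": [0.055,-0.001,0.01],"rotation": [0,0,0]},{"gripper": 1,"slide": [0.055,-0.001,0.016],"rotation": [0,0,0]},{"gripper": 1,"slide": [0.055,-0.002,0.022],"rotation": [0,0,0]},{"gripper": 1,"slide": [0.055,-0.003,0.028],"rotation": [0,0,0]},{"gripper": 1,"slide": [0.055,-0.003,0.034],"rotation": [0,0,0]},{"gripper": 1,"slide": [0.055,-0.003,0.04],"rotation": [0,0,0]}]}}

```text
time_s: 19.58
ee_pos: [521.9, 330.8, 57.4]
ee_rot: [0.045, 0.707, -0.046, 0.705]
wrist_force: [-5.8, -0.2, 3.8]
finger_gap: 0.5
```

Call:
{"api": "arm_command", "payload": {"rows": [{"gripper": 1,"slide": [0,0,0.001],"rotation": [0,0,0]},{"gripper": 1,"slide": [0,0,0.002],"rotation": [0,0,0]},{"gripper": 1,"slide": [0,0,0.002],"rotation": [0,0,0]}]}}

```text
time_s: 19.83
ee_pos: [522.2, 330.5, 57.1]
ee_rot: [0.045, 0.707, -0.046, 0.704]
wrist_force: [-6.5, 0.1, 4.5]
finger_gap: 0.2
```

```bash
python3 - <<'E'
from h import *
s=manip.sense();c=cur(); print(np.round(c,1),w2f(c),s["wrist_force"])
E
```

```text
[522.2 330.5  57.1  82.6] [-41.40507967  54.10261647] [-6.47289938  0.09807336  4.4710526 ]
```

Call:
{"api": "arm_command", "payload": {"rows": [{"gripper": 1,"slide": [0,0,0.001],"rotation": [0,0,0]},{"gripper": 1,"slide": [0,0,0.002],"rotation": [0,0,0]},{"gripper": 1,"slide": [0,0,0.003],"rotation": [0,0,0]},{"gripper": 1,"slide": [0,0,0.003],"rotation": [0,0,0]}]}}

```text
time_s: 20.17
ee_pos: [522.4, 330.5, 57.0]
ee_rot: [0.045, 0.709, -0.046, 0.702]
wrist_force: [-10.8, 2.1, 7.6]
finger_gap: 0.3
```

Call:
{"api": "arm_command", "payload": {"rows": [{"gripper": 1,"slide": [0,0,0.001],"rotation": [0,0,0]},{"gripper": 1,"slide": [0,0,0.002],"rotation": [0,0,0]},{"gripper": 1,"slide": [0,0,0.003],"rotation": [0,0,0]},{"gripper": 1,"slide": [0,0,0.003],"rotation": [0,0,0]}]}}

```text
time_s: 20.5
ee_pos: [522.6, 330.4, 57.0]
ee_rot: [0.045, 0.711, -0.046, 0.7]
wrist_force: [-16.4, 1.7, 11.0]
finger_gap: 0.1
```

```bash
python3 - <<'E'
from h import *
s=manip.sense();c=cur(); print(np.round(c,1),w2f(c),s["wrist_force"])
E
```

```text
[522.6 330.4  57.   82.6] [-41.00457874  54.04487811] [-16.35763458   1.71253238  11.00942176]
```

The lever has stopped, with force rising to 16 N and no motion. I'll back away and check.

Call:
{"api": "arm_command", "payload": {"rows": [{"gripper": 1,"slide": [0,0,-0.01],"rotation": [0,0,0]},{"gripper": 1,"slide": [0,0,-0.025],"rotation": [0,0,0]},{"gripper": 1,"slide": [-0.035,0,-0.045],"rotation": [0,0,0]},{"gripper": 1,"slide": [-0.07,0,-0.08],"rotation": [0,0,0]},{"gripper": 1,"slide": [-0.105,-0.01,-0.115],"rotation": [0,0,0]},{"gripper": 1,"slide": [-0.13,-0.02,-0.15],"rotation": [0,0,0]},{"gripper": 1,"slide": [-0.13,-0.02,-0.17],"rotation": [0,0,0]},{"gripper": 1,"slide": [-0.13,-0.02,-0.17],"rotation": [0,0,0]}]}}

```text
time_s: 21.17
ee_pos: [355.6, 332.4, 190.4]
ee_rot: [0.046, 0.705, -0.043, 0.707]
wrist_force: [0.1, -0.9, 0.2]
finger_gap: 0.4
```

```bash
python3 - <<'E'
from h import *
block("b9"); p=cv2.imread("pics/b9.png"); cv2.imwrite("pics/b9c.png",cv2.resize(p[150:310,150:310],(560,560)))
g=p.max(2); C=cloud("top",np.load("pics/b9_d.npy")); Z=C[...,2]
dx=(C[...,0]-FO[0]);dy=C[...,1]-FO[1]; fx=dx*np.cos(T)+dy*np.sin(T); fy=-dx*np.sin(T)+dy*np.cos(T)
m=(Z>58)&(Z<74)&(abs(fx+23)<30)&(abs(fy-53)<25); print("handle",m.sum(),fx[m].mean(),fy[m].mean())
E
```

```text
block rect [111.2  75. ] fix xy [40.4 30. ] rel yaw 0.1 n 1267
handle 46 -23.825382447549345 52.48932084293986
```

View pics/b9c.png

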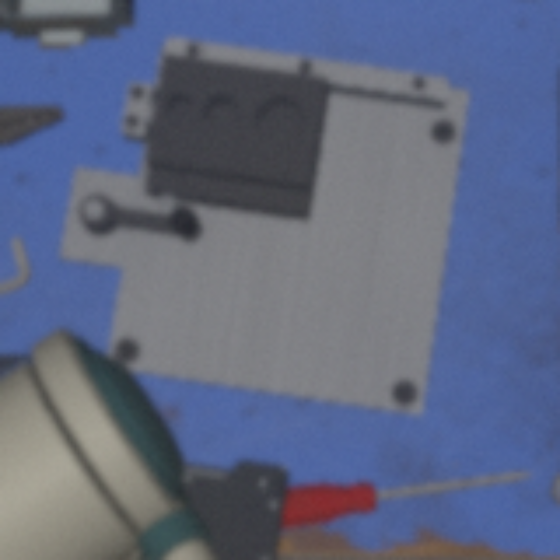

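The lever is closed: the handle is at crop (188,222), at about 1.557 rad. The block measures (40.4, 30.0) with yaw 0.1°, and the driver and bush area looks unchanged. I'm handing in.

```bash
python3 -c "
from rig import manip
print(manip.sense()['wrist_force'],abs(manip.sense()['qd']).max()); print(manip.finish_job())"
```

```text
[ 0.52595396  0.0941688  -0.63976183] 0.06226593363076331
the job is handed in; nothing more can be done
None
```

The block is seated against the fence and stop, the swing lever is closed, and I handed the job in at about 21 s.

**What I did:** I turned the block with a push near its back-left corner. Then I pushed its right end toward the stop and pushed it to the fence with two fingers on the back. I finished with a push onto the stop and a last squaring push on the back. The lever took two pushes: partway round the fingers slipped inside the handle and pressed outward at 31 N. I lifted clear and pushed from behind until it stopped.

**Last checks, from the top camera:**

| Check | Measured | Home or target |
|---|---|---|
| Block position in the fixture | x 40.4, y 30.0 mm | x 40, y 30 mm |
| Block yaw | 0.1° | 0° |
| Lever angle | about 1.557 rad | above 1.5 (limit 1.57) |
| Force on the tool before hand-in | under 1 N | touching nothing |

- **Before closing the lever:** the block read x 40.4, y 30.1 mm and -0.2°, with the lever still open.
- **Accuracy:** these readings are only good to about 2 mm. The block also stopped moving when pushed at up to 20 N against the fence and the stop.
- **Tools and parts lying about:** I never moved near them at bench height, and those in view looked unmoved, but I did not measure each one. The arm hid the bush in the last picture.
- **At hand-in:** one joint speed still read 0.06 rad/s, with the arm clear of everything.

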